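# Spacer rings back on their spindle

### The arm

A 6-joint arm with a two-finger parallel gripper is mounted at the origin on the work surface. World frame = base frame: x ahead of the robot, y to its left, z up, the work surface at z = 0. Lengths are in m, angles in rad, forces in N, time in s.
With the tool pointing down it reaches from about 0.325 to 0.75 m from the base axis. Payload 7.6 kg.
Tool frame: the origin (TCP) lies at the very end of the fingers, on their centre line; the grasp point (between the pads) lies ctrl.grip_point_offset behind it (ctrl.grip_point_offset is the distance from the TCP to the grasp point, in m); z points along the fingers, y is the line along which they close (so a half turn about z gives the same grasp; the last joint's range is limited). The gripper opens to 85 mm and grips with 20 to 120 N. Pads are 22 mm wide; open, the fingers measure 114 mm over their backs; the gripper's body (76 mm by 85 mm) begins 54 mm behind the grasp point. The pads swing forward as they close: fully open they stand 13 mm farther back than shut.
Start: joints at [1.164, 0.052, 1.401, -0, 1.689, -0.07], TCP at [0.173, 0.496, 0.231] pointing down, gripper open.
Joint ranges: [-2.9, 2.9], [-0.91, 2.17], [0.12, 2.37], [-1.06, 4.2], [0.26, 2.73], [-2.93, 2.93]. Speed limits (rad/s): [2.57, 2.57, 3.01, 3.14, 3.14, 3.14].

### API

Orientations are given as a unit quaternion [w, x, y, z].
In Python, from bench import ctrl gives the robot as it stands. The module is installed in compiled form; this text tells all that it offers.
- The arm moves only by the tool drive_tool, never from a script. Its argument "moves" is a list of rows, each an object of numbers: "dx", "dy", "dz": the shift along the tool's x, y, z normalised to -1 to 1, where 1 is 3 cm; "yaw": the turn about the tool's z normalised to -1 to 1, where 1 is 6 degrees. A call has exactly 10 rows; each row shifts and turns the commanded pose from where the row before left it, along the tool's axes as they then stand; what a row does not reach is not made up. A row lasts 1/10 s, in which the tool goes at most 50 mm and 8.59 degrees, less where a joint would pass 70% of its speed; a pose out of reach is approached as far as the arm can. A call with a number of a shift or a turn outside -1 to 1 is refused whole. A call with a gripper value outside its range is refused whole. "jaw" is the closure, from -1 (fully open) to 1 (shut), set as the call begins (left out, the last holds). The fingers move at their own pace and stop on an object; "squeeze" is the grip in N (left out, the last holds). Time passes only in rows, so rows that do not move let the fingers close, or fill a call up. It gives the time, the measured TCP pose, the force, the opening and the grip force at its end, in the units of the state.
- ctrl.observe(): the state, without advancing time (a new reading comes with each control period).
- ctrl.read_camera(name): name is "scene" or "top"; returns a dict with "pixels" (400x640x3 uint8, red, green, blue), "z_map" (400x640 float32, m along the optical axis (not along the pixel's ray), 0 where there is no reading), "vertical_fov" (degrees; the focal length in pixels is half the picture's height over the tangent of half this angle, whatever the lens; pixels are square), "cx", "cy" (the principal point, pixels), "D" ([k1, k2, p1, p2, k3] as OpenCV has them; the pictures are not rectified), "position" and "attitude" of the camera in the world. Camera axes: x right, y down, z forward; pixel columns grow to the right and rows downward; lengths in m; the calibration is good to about 2 mm. A picture is of the moment at which its call begins.
- ctrl.finish_job(): hands the job in; it is judged then, once.
The state is a dict: "t": time; "q": joint angles; "joint_vel": joint speeds; "joint_efforts": joint torques, N m; "position": TCP position; "tool_rot": TCP orientation; "wrist_force": force on the tool from outside, world axes, zero at the start; "wrist_torque": the same for the moment, N m; "gripper_width": finger opening in m; "gripper_force": force on a finger pad.
Only numpy, scipy, OpenCV 4.12 (cv2) and the standard library are available. Lean on these libraries where they do the work, as an engineer would, in place of code of your own. Each camera call takes 0.05 s, during which the arm holds its last target. There are 200 camera calls.

### The job

Put the two loose black spacer rings of the microscope's camera port back on their storage spindle: first the wide ring, all the way down onto the spindle's base, then the narrow ring on top of it, lying flat. Lower each ring down over the post and let go only when it is as good as seated, do not let it drop; leave the solid stepped plug, which has no hole, where it lies.

Things in the scene. Friction and masses are not known exactly. Their poses are not given: they have to be found in the camera images.
- spindle_seat (a point): Storage spindle: a grey metal disc base, 76 mm in diameter and 12 mm thick, fixed to the bench, with one upright steel post in its middle. The post is 14 mm in diameter and stands 63 mm above the base, its last 15 mm tapering to 6 mm. This point is on the post's axis at the base's top face (12 mm above the bench), where the wide ring is to lie; z is up.
- ring_large: The wide black spacer ring: outer diameter 60 mm, bore 32 mm right through, 25 mm high, about 130 g, lying flat on the bench. Origin: centre of its underside; z along its bore, up. Rigid; grip it across its outside.
- ring_small: The narrow black spacer ring: outer diameter 44 mm, bore 32 mm right through, 25 mm high, about 50 g, lying flat on the bench. Origin: centre of its underside; z along its bore, up. Rigid; grip it across its outside.
- plug: A bystander: solid black stepped plug without any hole, 54 mm in diameter and 15 mm high with a 38 mm boss up to 24 mm, lying on the bench. Origin: centre of its underside, z up. The two rings and the plug change places from start to start.
Things that resemble listed ones, but are neither listed nor needed, are in the scene too. What is shaped like the part that bears spindle_seat but green or yellow is not meant.

How it is judged:
On the way, in this order (a step that is already met when the one before it is completed fails the run):
1. the wide ring lies flat on the spindle's base, around the post (horizontal distance between ring_large and spindle_seat below 0.014 m and z of ring_large in the frame of spindle_seat below 0.005 m and angle between ring_large's own z axis and vertical below 0.17 rad), for 0.2 s.
2. the narrow ring lies flat on the wide one, around the post (horizontal distance between ring_small and spindle_seat below 0.014 m and z of ring_small in the frame of spindle_seat between 0.02 and 0.03 m and angle between ring_small's own z axis and vertical below 0.17 rad), for 0.2 s.
At the end, for the whole second after the job is handed in: Both rings are on the spindle at rest, the wide one flat on the base (within 5 mm) and the narrow one flat on top of it (within 5 mm), each tilted less than 10 degrees and centred on the post within 14 mm; the plug lies within 30 mm of where it was (all of step 1 and all of step 2 and linear speed of each of ring_large, ring_small below 0.02 m/s and distance of plug from where it was at the start of the episode below 0.03 m); the robot touches nothing.
It fails at once if the wide ring was dropped onto the spindle (falling free faster than 0.6 m/s, about 20 mm of fall) (horizontal distance between ring_large and spindle_seat below 0.03 m and linear speed of ring_large above 0.6 m/s and contact force between the fingers and ring_large below 0.05 N).
It fails at once if the narrow ring was dropped onto the spindle (falling free faster than 0.6 m/s, about 20 mm of fall) (horizontal distance between ring_small and spindle_seat below 0.03 m and linear speed of ring_small above 0.6 m/s and contact force between the fingers and ring_small below 0.05 N).
It fails at once if the plug was moved by more than 30 mm (distance of plug from where it was at the start of the episode above 0.03 m).
It also fails if it takes over 51 s, if anything falls off the work surface, if the arm or the gripper's body presses on something with over 40 N, if the wrist force passes 120 N, or if a joint passes its speed limit or range.

## Working session

There is one attempt and no reset: what is moved stays moved. The work goes in short steps, Python scripts to look and compute and a tool call to move; the robot and the scene stay as the last step left them, time stands still between calls to the robot, and variables do not carry over. Pictures are saved under pics/ and viewed, at most 10 in all, crops included, and the job is handed in when it is done.

Besides the shell and the picture viewer there is one more tool, called after "Emit:" by a JSON object that holds its "op" and its "data". drive_tool: Moves the arm, as the interface text tells. Scaled input: -1 to 1 covers 3 cm each way for a shift and 6 degrees each way for a turn. Its arguments: {"type":"object","properties":{"moves":{"type":"array","items":{"type":"object","properties":{"dx":{"type":"number"},"dy":{"type":"number"},"dz":{"type":"number"},"yaw":{"type":"number"}}}},"jaw":{"type":"number"},"squeeze":{"type":"number"}},"required":["moves"]}

```bash
mkdir -p pics
cat > h.py <<'E'
import numpy as np, cv2
from scipy.spatial.transform import Rotation as R
from bench import ctrl
def K(c):
    f=200/np.tan(np.radians(c["vertical_fov"])/2)
    return np.array([[f,0,c["cx"]],[0,f,c["cy"]],[0,0,1]])
def rot(q): return R.from_quat(np.roll(np.array(q),-1)).as_matrix()
def pts(c):
    v,u=np.mgrid[0:400,0:640]
    p=np.stack([u.ravel(),v.ravel()],1).astype(np.float64)[:,None]
    n=cv2.undistortPoints(p,K(c),np.array(c["D"]))[:,0]
    z=c["z_map"].ravel()[:,None].astype(float)
    P=np.hstack([n*z,z])@rot(c["attitude"]).T+np.array(c["position"])
    P[z[:,0]==0]=np.nan
    return P.reshape(400,640,3)
E
cat > a.py <<'E'
from h import *
s=ctrl.observe(); print({k:np.round(v,3) for k,v in s.items()}, ctrl.grip_point_offset)
for n in("scene","top"):
    c=ctrl.read_camera(n); cv2.imwrite(f"pics/{n}0.png",c["pixels"][:,:,::-1]); print(n,c["position"],c["attitude"],c["vertical_fov"],c["D"])
    np.savez(n+"0.npz",P=pts(c),rgb=c["pixels"])
E
python3 a.py
```

```text
{'t': np.float64(0.0), 'q': array([ 1.164,  0.053,  1.402,  0.   ,  1.689, -0.07 ]), 'joint_vel': array([-0.002,  0.   , -0.001, -0.   ,  0.001,  0.   ]), 'joint_efforts': array([ 1.0000e-03, -3.8168e+01, -3.6018e+01,  0.0000e+00,  6.0000e-03,
       -0.0000e+00]), 'position': array([0.173, 0.495, 0.23 ]), 'tool_rot': array([-0.   ,  0.168,  0.986, -0.001]), 'wrist_force': array([-0.111,  0.633,  0.048]), 'wrist_torque': array([0.028, 0.043, 0.004]), 'gripper_force': np.float64(0.0), 'gripper_width': np.float64(0.085)} 0.0187
scene [ 0.97814018 -0.31877574  0.53029474] [-0.35647042  0.81737957  0.41103486 -0.1893933 ] 52.105946297967556 [0.03530574 0.         0.         0.         0.        ]
top [0.48967639 0.01325525 0.8800537 ] [ 0.01844114 -0.70217414  0.71062144 -0.04035542] 53.12239266005072 [-0.09776813  0.          0.          0.          0.        ]
```

View pics/scene0.png

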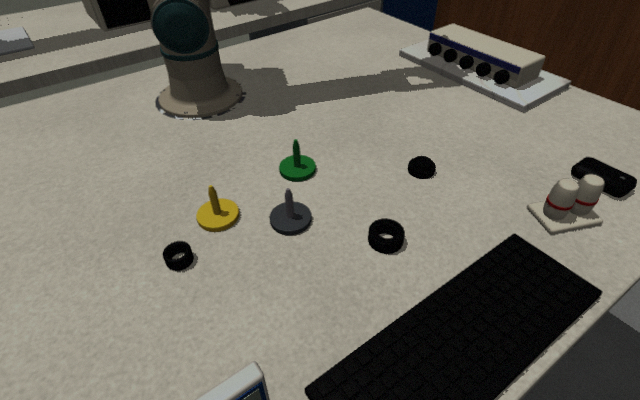

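View pics/top0.png

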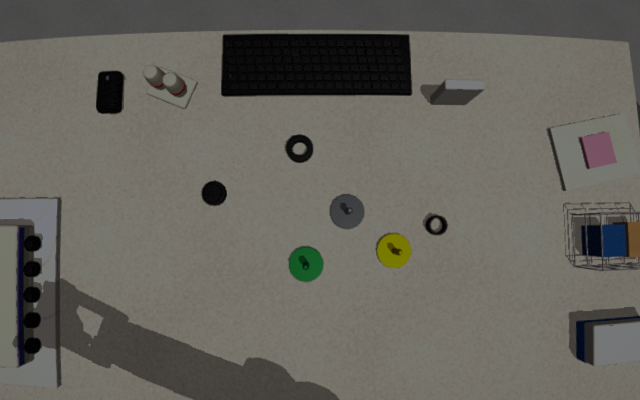

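The scene view shows the wide ring at (386,236), the narrow ring at (178,256), the grey spindle at (290,215) and the plug at (421,167). In the top view these are at (300,148), (436,225), (347,211) and (214,193).

```bash
cat > m.py <<'E'
from h import *
def circ(Q):
    (x,y),r=cv2.minEnclosingCircle(Q[:,:2].astype(np.float32)); return np.round([x,y,2*r,len(Q)],4)
def near(P,ctr,r,lo,hi):
    d=np.hypot(P[...,0]-ctr[0],P[...,1]-ctr[1]); return P[(d<r)&(P[...,2]>lo)&(P[...,2]<hi)]
if __name__=="__main__":
    T=np.load("top0.npz")["P"];S=np.load("scene0.npz")["P"]
    for n,(u,v),r,lo,hi in(("large",(300,148),.045,.018,.032),("small",(436,225),.037,.018,.032),("base",(347,211),.05,.007,.018),("post",(347,211),.04,.03,.09),("plug",(214,193),.045,.008,.03)):
        c=np.nanmedian(T[v-12:v+13,u-12:u+13].reshape(-1,3),axis=0)
        for P in(T,S):
            Q=near(P,c,r,lo,hi); print(n,circ(Q),Q.mean(0).round(4),Q[:,2].max().round(4))
E
python3 m.py
```

```text
large [6.656e-01 3.900e-02 6.080e-02 4.310e+02] [0.6648 0.0384 0.0256] 0.0307
large [6.636e-01 4.030e-02 6.060e-02 6.370e+02] [0.6657 0.0384 0.0236] 0.0268
small [ 4.936e-01 -2.586e-01  4.210e-02  1.630e+02] [ 0.4937 -0.2583  0.0249] 0.0292
small [ 4.921e-01 -2.591e-01  4.640e-02  3.240e+02] [ 0.494  -0.2591  0.0228] 0.0263
base [ 5.265e-01 -6.240e-02  7.590e-02  8.940e+02] [ 0.5259 -0.0622  0.0129] 0.018
base [ 5.252e-01 -6.150e-02  7.600e-02  9.350e+02] [ 0.5293 -0.0645  0.0111] 0.0177
post [ 5.256e-01 -6.170e-02  1.320e-02  4.500e+01] [ 0.5252 -0.0606  0.0623] 0.0768
post [ 5.263e-01 -6.280e-02  1.390e-02  1.560e+02] [ 0.5282 -0.0638  0.0529] 0.0746
plug [5.691e-01 2.269e-01 5.440e-02 4.800e+02] [0.5684 0.2246 0.0203] 0.0285
plug [5.676e-01 2.272e-01 5.440e-02 4.160e+02] [0.5719 0.2219 0.0182] 0.0256
```

Emit:
{"op": "drive_tool", "data": {"jaw": -1, "squeeze": 40, "moves": [{"yaw": -1},{"yaw": -1},{"yaw": -1},{"yaw": -0.22},{"dx": -0.9,"dy": -0.8},{"dx": -0.9,"dy": -0.8},{"dx": -0.9,"dy": -0.8},{"dx": -0.9,"dy": -0.8},{"dx": -0.9,"dy": -0.8},{"dx": -0.9,"dy": -0.8}]}}

```text
validation failed for argument at $.mo...
```

Emit:
{"op": "drive_tool", "data": {"moves": [{"dx": 0,"dy": 0,"dz": 0,"yaw": -1},{"dx": 0,"dy": 0,"dz": 0,"yaw": -1},{"dx": 0,"dy": 0,"dz": 0,"yaw": -1},{"dx": 0,"dy": 0,"dz": 0,"yaw": -0.22},{"dx": -0.9,"dy": -0.8,"dz": 0,"yaw": 0},{"dx": -0.9,"dy": -0.8,"dz": 0,"yaw": 0},{"dx": -0.9,"dy": -0.8,"dz": 0,"yaw": 0},{"dx": -0.9,"dy": -0.8,"dz": 0,"yaw": 0},{"dx": -0.9,"dy": -0.8,"dz": 0,"yaw": 0},{"dx": -0.9,"dy": -0.8,"dz": 0,"yaw": 0}], "jaw": -1, "squeeze": 40}}

```text
t: 1.1
position: [0.3364, 0.3504, 0.2311]
tool_rot: [-0.0, 0.001, 1.0, -0.0]
wrist_force: [1.2, 0.3, -1.0]
gripper_width: 0.0854
gripper_force: 0.0
```

Emit:
{"op": "drive_tool", "data": {"moves": [{"dx": -1,"dy": -0.95,"dz": 0,"yaw": 0},{"dx": -1,"dy": -0.95,"dz": 0,"yaw": 0},{"dx": -1,"dy": -0.95,"dz": 0,"yaw": 0},{"dx": -1,"dy": -0.95,"dz": 0,"yaw": 0},{"dx": -1,"dy": -0.95,"dz": 0,"yaw": 0},{"dx": -1,"dy": -0.95,"dz": 0,"yaw": 0},{"dx": -1,"dy": -0.95,"dz": 0,"yaw": 0},{"dx": -1,"dy": -0.95,"dz": 0,"yaw": 0},{"dx": -1,"dy": -0.95,"dz": 0,"yaw": 0},{"dx": -1,"dy": -0.95,"dz": 0,"yaw": 0}]}}

```text
t: 2.1
position: [0.6366, 0.0654, 0.2309]
tool_rot: [-0.0, 0.001, 1.0, 0.0]
wrist_force: [-0.4, -0.4, 0.0]
gripper_width: 0.0852
gripper_force: 0.0
```

Emit:
{"op": "drive_tool", "data": {"moves": [{"dx": -0.97,"dy": -0.93,"dz": 0,"yaw": 0},{"dx": 0,"dy": 0,"dz": 0.8,"yaw": 0},{"dx": 0,"dy": 0,"dz": 0.8,"yaw": 0},{"dx": 0,"dy": 0,"dz": 0.8,"yaw": 0},{"dx": 0,"dy": 0,"dz": 0.8,"yaw": 0},{"dx": 0,"dy": 0,"dz": 0.8,"yaw": 0},{"dx": 0,"dy": 0,"dz": 0,"yaw": 0},{"dx": 0,"dy": 0,"dz": 0,"yaw": 0},{"dx": 0,"dy": 0,"dz": 0,"yaw": 0},{"dx": 0,"dy": 0,"dz": 0,"yaw": 0}]}}

```text
t: 3.1
position: [0.6656, 0.0389, 0.1133]
tool_rot: [0.002, -0.0, 1.0, 0.0]
wrist_force: [-0.0, -0.2, -0.1]
gripper_width: 0.0853
gripper_force: 0.0
```

```bash
cat > l.py <<'E'
from m import *
import sys
n=sys.argv[1]; x0,x1,y0,y1=map(int,sys.argv[2:6])
c=ctrl.read_camera("scene");P=pts(c); np.save("P.npy",P)
cv2.imwrite(f"pics/{n}.png",cv2.resize(c["pixels"][y0:y1,x0:x1,::-1],None,fx=3,fy=3))
t=ctrl.observe()["position"];print(t)
for lo in range(-4,45,4):
    Q=near(P,t[:2],.08,t[2]+lo/1000,t[2]+lo/1000+.004)
    print(lo,len(Q),*( (Q.min(0).round(3),Q.max(0).round(3)) if len(Q) else ()))
E
python3 l.py g1 270 500 100 280
```

```text
[0.66544403 0.03885017 0.11301825]
-4 0
0 0
4 0
8 1 [0.661 0.084 0.125] [0.661 0.084 0.125]
12 17 [ 0.656 -0.01   0.126] [0.674 0.084 0.129]
16 47 [ 0.654 -0.015  0.129] [0.676 0.088 0.133]
20 55 [ 0.654 -0.016  0.133] [0.677 0.089 0.137]
24 60 [ 0.655 -0.017  0.137] [0.677 0.096 0.141]
28 65 [ 0.654 -0.017  0.141] [0.677 0.094 0.145]
32 62 [ 0.653 -0.017  0.145] [0.677 0.096 0.149]
36 64 [ 0.654 -0.017  0.149] [0.677 0.095 0.153]
40 68 [ 0.654 -0.018  0.153] [0.676 0.094 0.157]
44 53 [ 0.654 -0.017  0.157] [0.677 0.094 0.161]
```

View pics/g1.png

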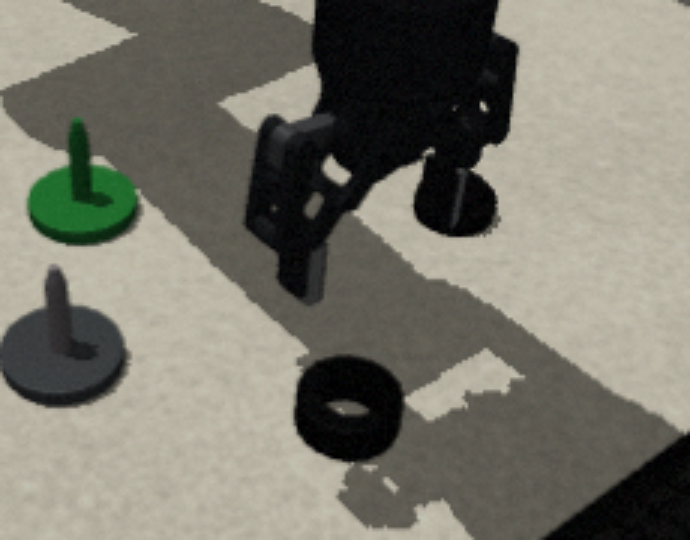

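Emit:
{"op": "drive_tool", "data": {"moves": [{"dx": 0,"dy": 0,"dz": 0.8,"yaw": 0},{"dx": 0,"dy": 0,"dz": 0.8,"yaw": 0},{"dx": 0,"dy": 0,"dz": 0.7,"yaw": 0},{"dx": 0,"dy": 0,"dz": 0.6,"yaw": 0},{"dx": 0,"dy": 0,"dz": 0.4,"yaw": 0},{"dx": 0,"dy": 0,"dz": 0.3,"yaw": 0},{"dx": 0,"dy": 0,"dz": 0,"yaw": 0},{"dx": 0,"dy": 0,"dz": 0,"yaw": 0},{"dx": 0,"dy": 0,"dz": 0,"yaw": 0},{"dx": 0,"dy": 0,"dz": 0,"yaw": 0}]}}

```text
t: 4.15
position: [0.6653, 0.0389, 0.0043]
tool_rot: [0.001, -0.0, 1.0, 0.0]
wrist_force: [-0.1, -0.5, -0.5]
gripper_width: 0.0854
gripper_force: 0.0
```

Emit:
{"op": "drive_tool", "data": {"moves": [{"dx": 0,"dy": 0,"dz": 0,"yaw": 0},{"dx": 0,"dy": 0,"dz": 0,"yaw": 0},{"dx": 0,"dy": 0,"dz": 0,"yaw": 0},{"dx": 0,"dy": 0,"dz": 0,"yaw": 0},{"dx": 0,"dy": 0,"dz": 0,"yaw": 0},{"dx": 0,"dy": 0,"dz": 0,"yaw": 0},{"dx": 0,"dy": 0,"dz": 0,"yaw": 0},{"dx": 0,"dy": 0,"dz": 0,"yaw": 0},{"dx": 0,"dy": 0,"dz": 0,"yaw": 0},{"dx": 0,"dy": 0,"dz": 0,"yaw": 0}], "jaw": 1, "squeeze": 40}}

```text
t: 5.15
position: [0.6653, 0.0388, 0.0042]
tool_rot: [0.001, -0.0, 1.0, 0.0]
wrist_force: [-0.1, 0.7, 5.7]
gripper_width: 0.0592
gripper_force: 43.5
```

Emit:
{"op": "drive_tool", "data": {"moves": [{"dx": 0,"dy": 0,"dz": -0.3,"yaw": 0},{"dx": 0,"dy": 0,"dz": -0.6,"yaw": 0},{"dx": 0,"dy": 0,"dz": -0.8,"yaw": 0},{"dx": 0,"dy": 0,"dz": -0.8,"yaw": 0},{"dx": 0,"dy": 0,"dz": -0.8,"yaw": 0},{"dx": 0,"dy": 0,"dz": -0.3,"yaw": 0},{"dx": 0,"dy": 0,"dz": 0,"yaw": 0},{"dx": 0,"dy": 0,"dz": 0,"yaw": 0},{"dx": 0.4,"dy": -0.3,"dz": 0,"yaw": 0},{"dx": 0.7,"dy": -0.5,"dz": 0,"yaw": 0}]}}

```text
t: 6.15
position: [0.6309, 0.0153, 0.1088]
tool_rot: [-0.002, -0.001, 1.0, 0.0]
wrist_force: [0.3, -1.0, -0.6]
gripper_width: 0.0591
gripper_force: 43.4
```

Emit:
{"op": "drive_tool", "data": {"moves": [{"dx": 0.7,"dy": -0.5,"dz": 0,"yaw": 0},{"dx": 0.7,"dy": -0.5,"dz": 0,"yaw": 0},{"dx": 0.7,"dy": -0.5,"dz": 0,"yaw": 0},{"dx": 0.7,"dy": -0.5,"dz": 0,"yaw": 0},{"dx": 0.5,"dy": -0.35,"dz": 0,"yaw": 0},{"dx": 0.25,"dy": -0.2,"dz": 0,"yaw": 0},{"dx": 0,"dy": 0,"dz": 0,"yaw": 0},{"dx": 0,"dy": 0,"dz": 0,"yaw": 0},{"dx": 0,"dy": 0,"dz": 0,"yaw": 0},{"dx": 0,"dy": 0,"dz": 0,"yaw": 0}]}}

```text
t: 7.15
position: [0.5257, -0.0612, 0.1111]
tool_rot: [-0.0, -0.001, 1.0, 0.0]
wrist_force: [0.3, 0.4, -1.0]
gripper_width: 0.0589
gripper_force: 43.4
```

```bash
python3 l.py g2 190 420 80 260
python3 - <<'E'
from m import *
s=ctrl.observe();print(s["wrist_force"].round(2),s["gripper_width"])
E
```

```text
[ 0.52564285 -0.06132431  0.1111385 ]
-4 84 [ 0.506 -0.09   0.107] [ 0.554 -0.039  0.111]
0 86 [ 0.507 -0.095  0.111] [ 0.555 -0.038  0.115]
4 112 [ 0.507 -0.096  0.115] [ 0.555 -0.024  0.119]
8 111 [ 0.507 -0.1    0.119] [ 0.556 -0.019  0.123]
12 131 [ 0.507 -0.103  0.123] [ 0.555 -0.019  0.127]
16 393 [ 0.495 -0.104  0.127] [ 0.555 -0.016  0.131]
20 187 [ 0.496 -0.104  0.131] [ 0.553 -0.019  0.135]
24 60 [ 0.513 -0.104  0.135] [ 0.538 -0.019  0.139]
28 54 [ 0.515 -0.103  0.139] [ 0.538 -0.018  0.143]
32 52 [ 0.516 -0.104  0.143] [ 0.538 -0.019  0.147]
36 47 [ 0.516 -0.103  0.147] [ 0.537 -0.018  0.151]
40 49 [ 0.516 -0.104  0.151] [ 0.537 -0.023  0.155]
44 38 [ 0.519 -0.108  0.155] [ 0.539 -0.008  0.159]
[ 0.47  0.09 -1.34] 0.05891136448116687
```

View pics/g2.png

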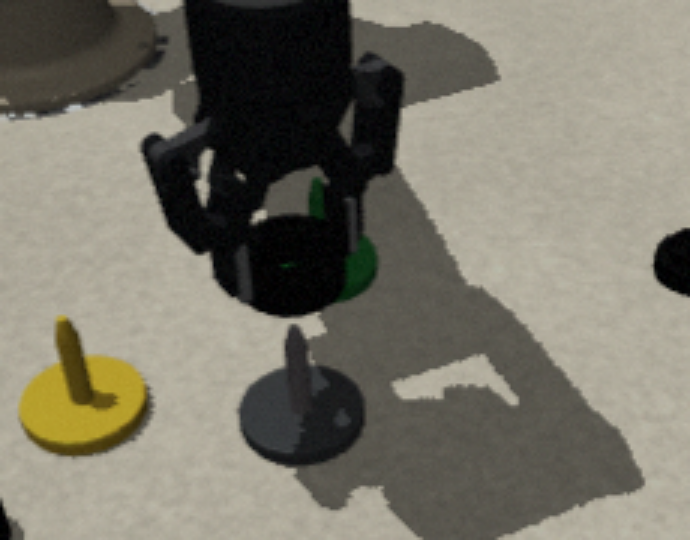

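The ring is held level and centred above the grey spindle, whose post tip is at crop pixel (293,330). Lowering it.

Emit:
{"op": "drive_tool", "data": {"moves": [{"dx": 0,"dy": 0,"dz": 0.3,"yaw": 0},{"dx": 0,"dy": 0,"dz": 0.4,"yaw": 0},{"dx": 0,"dy": 0,"dz": 0.4,"yaw": 0},{"dx": 0,"dy": 0,"dz": 0.4,"yaw": 0},{"dx": 0,"dy": 0,"dz": 0.4,"yaw": 0},{"dx": 0,"dy": 0,"dz": 0.4,"yaw": 0},{"dx": 0,"dy": 0,"dz": 0.4,"yaw": 0},{"dx": 0,"dy": 0,"dz": 0.2,"yaw": 0},{"dx": 0,"dy": 0,"dz": 0,"yaw": 0},{"dx": 0,"dy": 0,"dz": 0,"yaw": 0}]}}

```text
t: 8.2
position: [0.5256, -0.0618, 0.0246]
tool_rot: [0.0, -0.0, 1.0, 0.0]
wrist_force: [-0.1, -0.8, -0.9]
gripper_width: 0.0588
gripper_force: 43.4
```

Emit:
{"op": "drive_tool", "data": {"moves": [{"dx": 0,"dy": 0,"dz": 0.05,"yaw": 0},{"dx": 0,"dy": 0,"dz": 0.05,"yaw": 0},{"dx": 0,"dy": 0,"dz": 0.05,"yaw": 0},{"dx": 0,"dy": 0,"dz": 0,"yaw": 0},{"dx": 0,"dy": 0,"dz": 0,"yaw": 0},{"dx": 0,"dy": 0,"dz": 0,"yaw": 0},{"dx": 0,"dy": 0,"dz": 0,"yaw": 0},{"dx": 0,"dy": 0,"dz": 0,"yaw": 0},{"dx": 0,"dy": 0,"dz": 0,"yaw": 0},{"dx": 0,"dy": 0,"dz": 0,"yaw": 0}]}}

```text
t: 9.2
position: [0.5253, -0.0617, 0.0198]
tool_rot: [0.0, -0.0, 1.0, 0.0]
wrist_force: [-0.6, -0.1, -1.7]
gripper_width: 0.0591
gripper_force: 43.4
```

Emit:
{"op": "drive_tool", "data": {"moves": [{"dx": 0,"dy": 0,"dz": 0.04,"yaw": 0},{"dx": 0,"dy": 0,"dz": 0.03,"yaw": 0},{"dx": 0,"dy": 0,"dz": 0.03,"yaw": 0},{"dx": 0,"dy": 0,"dz": 0,"yaw": 0},{"dx": 0,"dy": 0,"dz": 0,"yaw": 0},{"dx": 0,"dy": 0,"dz": 0,"yaw": 0},{"dx": 0,"dy": 0,"dz": 0,"yaw": 0},{"dx": 0,"dy": 0,"dz": 0,"yaw": 0},{"dx": 0,"dy": 0,"dz": 0,"yaw": 0},{"dx": 0,"dy": 0,"dz": 0,"yaw": 0}]}}

```text
t: 10.2
position: [0.5253, -0.0617, 0.0168]
tool_rot: [0.0, -0.0, 1.0, 0.0]
wrist_force: [-0.3, -0.2, -1.2]
gripper_width: 0.0588
gripper_force: 43.4
```

Emit:
{"op": "drive_tool", "data": {"moves": [{"dx": 0,"dy": 0,"dz": 0,"yaw": 0},{"dx": 0,"dy": 0,"dz": 0,"yaw": 0},{"dx": 0,"dy": 0,"dz": 0,"yaw": 0},{"dx": 0,"dy": 0,"dz": 0,"yaw": 0},{"dx": 0,"dy": 0,"dz": 0,"yaw": 0},{"dx": 0,"dy": 0,"dz": 0,"yaw": 0},{"dx": 0,"dy": 0,"dz": 0,"yaw": 0},{"dx": 0,"dy": 0,"dz": 0,"yaw": 0},{"dx": 0,"dy": 0,"dz": 0,"yaw": 0},{"dx": 0,"dy": 0,"dz": 0,"yaw": 0}], "jaw": -1}}

```text
t: 11.2
position: [0.5253, -0.0617, 0.0168]
tool_rot: [-0.0, -0.0, 1.0, 0.0]
wrist_force: [0.3, -1.0, 0.8]
gripper_width: 0.0857
gripper_force: 0.0
```

Emit:
{"op": "drive_tool", "data": {"moves": [{"dx": 0,"dy": 0,"dz": -0.3,"yaw": 0},{"dx": 0,"dy": 0,"dz": -0.6,"yaw": 0},{"dx": 0,"dy": 0,"dz": -0.8,"yaw": 0},{"dx": 0,"dy": 0,"dz": -0.8,"yaw": 0},{"dx": 0,"dy": 0,"dz": -0.8,"yaw": 0},{"dx": 0,"dy": -0.4,"dz": -0.4,"yaw": 0},{"dx": 0.1,"dy": -0.7,"dz": 0,"yaw": 0},{"dx": 0.2,"dy": -0.9,"dz": 0,"yaw": 0},{"dx": 0.2,"dy": -0.9,"dz": 0,"yaw": 0},{"dx": 0.2,"dy": -0.9,"dz": 0,"yaw": 0}]}}

```text
t: 12.2
position: [0.5037, -0.1774, 0.1276]
tool_rot: [-0.0, -0.0, 1.0, 0.0]
wrist_force: [0.2, -0.4, -0.5]
gripper_width: 0.0854
gripper_force: 0.0
```

Emit:
{"op": "drive_tool", "data": {"moves": [{"dx": 0.2,"dy": -0.9,"dz": 0,"yaw": 0},{"dx": 0.2,"dy": -0.9,"dz": 0,"yaw": 0},{"dx": 0,"dy": -0.6,"dz": 0,"yaw": 0},{"dx": 0,"dy": -0.3,"dz": 0,"yaw": 0},{"dx": 0,"dy": 0,"dz": 0,"yaw": 0},{"dx": 0,"dy": 0,"dz": 0,"yaw": 0},{"dx": 0,"dy": 0,"dz": 0,"yaw": 0},{"dx": 0,"dy": 0,"dz": 0,"yaw": 0},{"dx": 0,"dy": 0,"dz": 0,"yaw": 0},{"dx": 0,"dy": 0,"dz": 0,"yaw": 0}]}}

```text
t: 13.2
position: [0.4925, -0.2564, 0.1278]
tool_rot: [0.0, -0.0, 1.0, 0.0]
wrist_force: [-0.8, -0.1, -0.2]
gripper_width: 0.0853
gripper_force: 0.0
```

```bash
python3 l.py g3 130 360 110 290 | head -1
python3 - <<'E'
from m import *
P=np.load("P.npy")
for n,c,r,lo,hi in(("large",(.526,-.062),.045,.031,.042),("small",(.493,-.259),.037,.018,.032)):
    Q=near(P,c,r,lo,hi);print(n,circ(Q),Q[:,2].min(),np.percentile(Q[:,2],[50,90]))
E
```

```text
[ 0.49248487 -0.25648466  0.12784248]
large [ 5.244e-01 -6.010e-02  6.180e-02  5.120e+02] 0.031003114725817404 [0.03581967 0.03732063]
small [ 4.925e-01 -2.595e-01  4.600e-02  3.210e+02] 0.018010118173334755 [0.02320567 0.02476457]
```

View pics/g3.png

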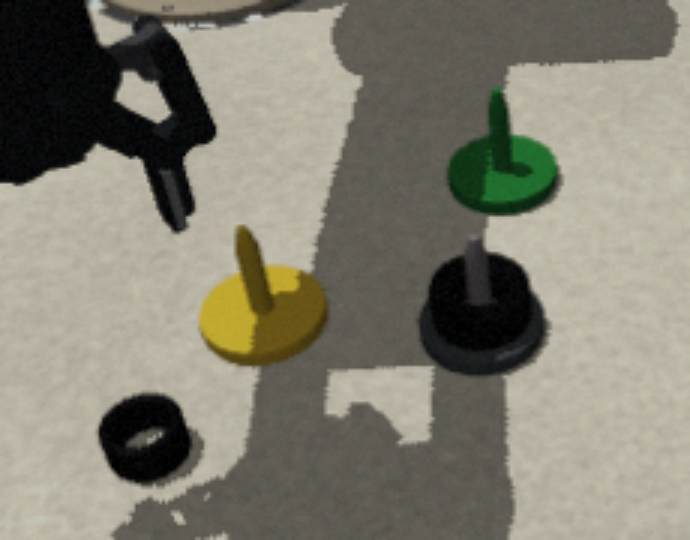

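Picture: the wide ring sits flat on the grey base (crop pixel 480,300), with its top at 37 mm. The narrow ring is at (145,437).

Emit:
{"op": "drive_tool", "data": {"moves": [{"dx": 0,"dy": -0.09,"dz": 0.8,"yaw": 0},{"dx": 0,"dy": 0,"dz": 0.9,"yaw": 0},{"dx": 0,"dy": 0,"dz": 0.9,"yaw": 0},{"dx": 0,"dy": 0,"dz": 0.8,"yaw": 0},{"dx": 0,"dy": 0,"dz": 0.4,"yaw": 0},{"dx": 0,"dy": 0,"dz": 0.3,"yaw": 0},{"dx": 0,"dy": 0,"dz": 0,"yaw": 0},{"dx": 0,"dy": 0,"dz": 0,"yaw": 0},{"dx": 0,"dy": 0,"dz": 0,"yaw": 0},{"dx": 0,"dy": 0,"dz": 0,"yaw": 0}]}}

```text
t: 14.25
position: [0.4929, -0.2598, 0.0058]
tool_rot: [0.001, -0.0, 1.0, -0.0]
wrist_force: [0.4, -0.8, -0.5]
gripper_width: 0.0853
gripper_force: 0.0
```

Emit:
{"op": "drive_tool", "data": {"moves": [{"dx": 0,"dy": 0,"dz": 0,"yaw": 0},{"dx": 0,"dy": 0,"dz": 0,"yaw": 0},{"dx": 0,"dy": 0,"dz": 0,"yaw": 0},{"dx": 0,"dy": 0,"dz": 0,"yaw": 0},{"dx": 0,"dy": 0,"dz": 0,"yaw": 0},{"dx": 0,"dy": 0,"dz": 0,"yaw": 0},{"dx": 0,"dy": 0,"dz": 0,"yaw": 0},{"dx": 0,"dy": 0,"dz": 0,"yaw": 0},{"dx": 0,"dy": 0,"dz": 0,"yaw": 0},{"dx": 0,"dy": 0,"dz": 0,"yaw": 0}], "jaw": 1, "squeeze": 40}}

```text
t: 15.25
position: [0.4927, -0.2596, 0.0052]
tool_rot: [0.0, -0.0, 1.0, -0.0]
wrist_force: [-0.0, -0.4, 4.7]
gripper_width: 0.043
gripper_force: 41.0
```

Emit:
{"op": "drive_tool", "data": {"moves": [{"dx": 0,"dy": 0,"dz": -0.3,"yaw": 0},{"dx": 0,"dy": 0,"dz": -0.6,"yaw": 0},{"dx": 0,"dy": 0,"dz": -0.8,"yaw": 0},{"dx": 0,"dy": 0,"dz": -0.8,"yaw": 0},{"dx": 0,"dy": 0,"dz": -0.8,"yaw": 0},{"dx": 0,"dy": 0,"dz": -0.3,"yaw": 0},{"dx": 0,"dy": 0,"dz": 0,"yaw": 0},{"dx": -0.1,"dy": 0.4,"dz": 0,"yaw": 0},{"dx": -0.1,"dy": 0.7,"dz": 0,"yaw": 0},{"dx": -0.1,"dy": 0.7,"dz": 0,"yaw": 0}]}}

```text
t: 16.25
position: [0.5006, -0.2038, 0.1106]
tool_rot: [-0.002, 0.0, 1.0, 0.001]
wrist_force: [0.4, 0.7, -0.4]
gripper_width: 0.0425
gripper_force: 40.7
```

Emit:
{"op": "drive_tool", "data": {"moves": [{"dx": -0.2,"dy": 0.8,"dz": 0,"yaw": 0},{"dx": -0.2,"dy": 0.8,"dz": 0,"yaw": 0},{"dx": -0.2,"dy": 0.8,"dz": 0,"yaw": 0},{"dx": -0.2,"dy": 0.8,"dz": 0,"yaw": 0},{"dx": 0,"dy": 0.8,"dz": 0,"yaw": 0},{"dx": 0,"dy": 0.5,"dz": 0,"yaw": 0},{"dx": 0,"dy": 0.3,"dz": 0,"yaw": 0},{"dx": 0,"dy": 0,"dz": 0,"yaw": 0},{"dx": 0,"dy": 0,"dz": 0,"yaw": 0},{"dx": 0,"dy": 0,"dz": 0,"yaw": 0}]}}

```text
t: 17.25
position: [0.5253, -0.0622, 0.1127]
tool_rot: [-0.0, 0.0, 1.0, -0.0]
wrist_force: [-0.1, -0.1, -0.8]
gripper_width: 0.0423
gripper_force: 40.7
```

```bash
python3 l.py g4 190 420 80 260
```

```text
[ 0.52529472 -0.06221496  0.11277448]
-4 59 [ 0.507 -0.082  0.109] [ 0.546 -0.046  0.113]
0 87 [ 0.507 -0.089  0.113] [ 0.547 -0.033  0.117]
4 86 [ 0.508 -0.092  0.117] [ 0.546 -0.033  0.121]
8 109 [ 0.508 -0.096  0.121] [ 0.548 -0.027  0.125]
12 123 [ 0.508 -0.096  0.125] [ 0.547 -0.027  0.129]
16 209 [ 0.504 -0.096  0.129] [ 0.546 -0.027  0.133]
20 57 [ 0.514 -0.096  0.133] [ 0.544 -0.027  0.137]
24 51 [ 0.513 -0.096  0.137] [ 0.537 -0.026  0.141]
28 58 [ 0.515 -0.097  0.141] [ 0.537 -0.028  0.145]
32 47 [ 0.515 -0.096  0.145] [ 0.537 -0.027  0.149]
36 49 [ 0.514 -0.096  0.149] [ 0.537 -0.032  0.153]
40 39 [ 0.518 -0.1    0.153] [ 0.538 -0.021  0.156]
44 65 [ 0.514 -0.11   0.157] [ 0.539 -0.013  0.161]
```

View pics/g4.png

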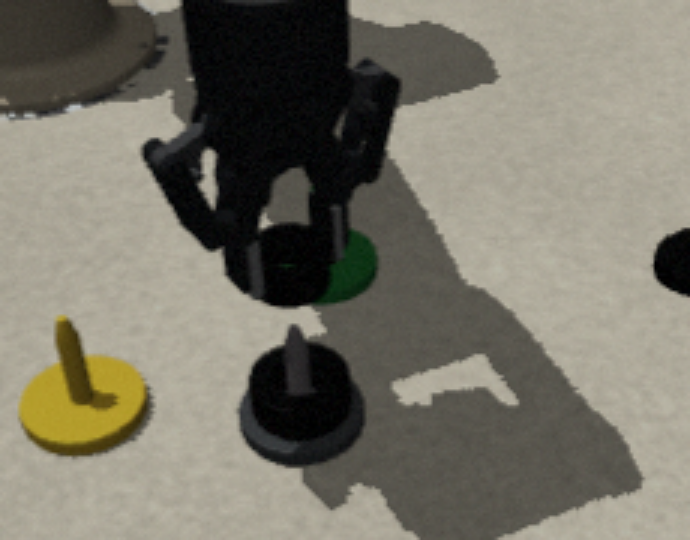

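The narrow ring is level above the post (tip at crop pixel 293,330), with the wide ring seated below. Lowering it.

Emit:
{"op": "drive_tool", "data": {"moves": [{"dx": 0,"dy": 0,"dz": 0.2,"yaw": 0},{"dx": 0,"dy": 0,"dz": 0.3,"yaw": 0},{"dx": 0,"dy": 0,"dz": 0.4,"yaw": 0},{"dx": 0,"dy": 0,"dz": 0.4,"yaw": 0},{"dx": 0,"dy": 0,"dz": 0.4,"yaw": 0},{"dx": 0,"dy": 0,"dz": 0.3,"yaw": 0},{"dx": 0,"dy": 0,"dz": 0.1,"yaw": 0},{"dx": 0,"dy": 0,"dz": 0,"yaw": 0},{"dx": 0,"dy": 0,"dz": 0,"yaw": 0},{"dx": 0,"dy": 0,"dz": 0,"yaw": 0}]}}

```text
t: 18.3
position: [0.5257, -0.0615, 0.0505]
tool_rot: [0.001, -0.0, 1.0, -0.0]
wrist_force: [-0.2, -0.4, -0.6]
gripper_width: 0.0426
gripper_force: 40.7
```

Emit:
{"op": "drive_tool", "data": {"moves": [{"dx": 0,"dy": 0,"dz": 0.05,"yaw": 0},{"dx": 0,"dy": 0,"dz": 0.05,"yaw": 0},{"dx": 0,"dy": 0,"dz": 0.05,"yaw": 0},{"dx": 0,"dy": 0,"dz": 0.03,"yaw": 0},{"dx": 0,"dy": 0,"dz": 0.03,"yaw": 0},{"dx": 0,"dy": 0,"dz": 0,"yaw": 0},{"dx": 0,"dy": 0,"dz": 0,"yaw": 0},{"dx": 0,"dy": 0,"dz": 0,"yaw": 0},{"dx": 0,"dy": 0,"dz": 0,"yaw": 0},{"dx": 0,"dy": 0,"dz": 0,"yaw": 0}]}}

```text
t: 19.3
position: [0.5253, -0.0614, 0.0435]
tool_rot: [0.0, -0.0, 1.0, 0.0]
wrist_force: [-1.3, 0.8, -1.6]
gripper_width: 0.042
gripper_force: 40.7
```

Less than 1 mm remains, so I'll nudge it down slightly, release, and rise.

Emit:
{"op": "drive_tool", "data": {"moves": [{"dx": 0,"dy": 0,"dz": 0.02,"yaw": 0},{"dx": 0,"dy": 0,"dz": 0,"yaw": 0},{"dx": 0,"dy": 0,"dz": 0,"yaw": 0},{"dx": 0,"dy": 0,"dz": 0,"yaw": 0},{"dx": 0,"dy": 0,"dz": 0,"yaw": 0},{"dx": 0,"dy": 0,"dz": 0,"yaw": 0},{"dx": 0,"dy": 0,"dz": 0,"yaw": 0},{"dx": 0,"dy": 0,"dz": 0,"yaw": 0},{"dx": 0,"dy": 0,"dz": 0,"yaw": 0},{"dx": 0,"dy": 0,"dz": 0,"yaw": 0}]}}

```text
t: 20.3
position: [0.5253, -0.0614, 0.0429]
tool_rot: [-0.0, -0.0, 1.0, 0.0]
wrist_force: [-0.6, -0.2, -0.8]
gripper_width: 0.0424
gripper_force: 40.7
```

Emit:
{"op": "drive_tool", "data": {"moves": [{"dx": 0,"dy": 0,"dz": 0,"yaw": 0},{"dx": 0,"dy": 0,"dz": 0,"yaw": 0},{"dx": 0,"dy": 0,"dz": 0,"yaw": 0},{"dx": 0,"dy": 0,"dz": 0,"yaw": 0},{"dx": 0,"dy": 0,"dz": 0,"yaw": 0},{"dx": 0,"dy": 0,"dz": 0,"yaw": 0},{"dx": 0,"dy": 0,"dz": 0,"yaw": 0},{"dx": 0,"dy": 0,"dz": 0,"yaw": 0},{"dx": 0,"dy": 0,"dz": 0,"yaw": 0},{"dx": 0,"dy": 0,"dz": 0,"yaw": 0}], "jaw": -1}}

```text
t: 21.3
position: [0.5253, -0.0614, 0.0429]
tool_rot: [0.0, -0.0, 1.0, 0.0]
wrist_force: [-0.5, 0.5, 0.2]
gripper_width: 0.0856
gripper_force: 0.0
```

Emit:
{"op": "drive_tool", "data": {"moves": [{"dx": 0,"dy": 0,"dz": -0.3,"yaw": 0},{"dx": 0,"dy": 0,"dz": -0.6,"yaw": 0},{"dx": 0,"dy": 0,"dz": -0.8,"yaw": 0},{"dx": 0,"dy": 0,"dz": -0.8,"yaw": 0},{"dx": 0,"dy": 0,"dz": -0.8,"yaw": 0},{"dx": 0,"dy": 0,"dz": -0.8,"yaw": 0},{"dx": 0,"dy": 0,"dz": -0.3,"yaw": 0},{"dx": 0,"dy": 0,"dz": 0,"yaw": 0},{"dx": 0,"dy": 0,"dz": 0,"yaw": 0},{"dx": 0,"dy": 0,"dz": 0,"yaw": 0}]}}

```text
t: 22.3
position: [0.5247, -0.0613, 0.1733]
tool_rot: [-0.001, -0.0, 1.0, 0.0]
wrist_force: [0.2, 1.1, -0.3]
gripper_width: 0.0853
gripper_force: 0.0
```

```bash
python3 l.py g5 190 420 80 260 | head -1
python3 - <<'E'
from m import *
P=np.load("P.npy")
for n,c,r,lo,hi in(("large",(.526,-.062),.045,.02,.035),("small",(.526,-.062),.037,.054,.066)):
    Q=near(P,c,r,lo,hi);print(n,circ(Q),np.percentile(Q[:,2],[50,90,98]))
E
```

```text
[ 0.52470308 -0.06130565  0.17338311]
large [ 5.257e-01 -6.290e-02  5.980e-02  2.250e+02] [0.02810505 0.03453199 0.03495186]
small [ 5.256e-01 -6.100e-02  4.490e-02  3.050e+02] [0.06032649 0.06216196 0.06447316]
```

View pics/g5.png

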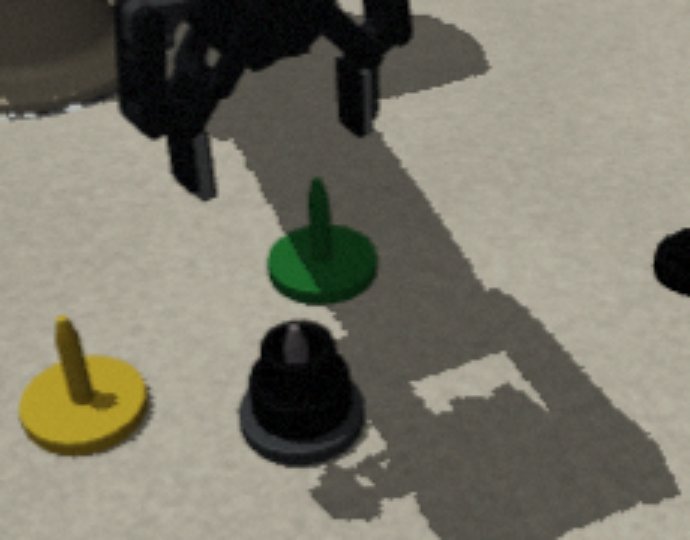

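Both rings are stacked flat around the post (crop pixel 300,380), the top one at 62 mm, and the gripper is clear of everything.

```bash
python3 -c "
from bench import ctrl
print(ctrl.finish_job())"
```

```text
the job is handed in; nothing more can be done
None
```

The wide ring lies flat on the grey spindle's base with the narrow ring flat on top, both centred within about 2 mm; I never touched the plug, and I handed the job in at about 22 s (no verdict was returned).

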